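Hold the swatch carrier in the curing box

TASK

Take the swatch carrier with the orange grip out of the wooden rack, hook its saddle over the open part of the feed rail, tongue towards the curing box, and slide it along the rail so that the tongue passes through the slot in the guard and pushes the spring stop back, until the front end of the saddle is on the red band. Finish while still gripping the carrier and holding it there against the spring, saddle over the rail; leave everything else where it stands.

Things in the scene. Friction and masses are not known exactly. Their poses are not given: they have to be found in the camera images.
- carrier: Rigid aluminium swatch carrier, 0.14-0.28 kg, upright in a rack groove. z up, y lengthwise to the tongue. Origin: plate's bottom edge, mid thickness, below the grip. In mm: plate x -3..3, y -30..105, z 0..60; tongue y 30..105. Saddle (upside-down J) over y -30..30: plate on up to z 98, bridge x -25..3, z 90..98, lip x -25..-19, z 68..98. Rail channel between plate and lip 16 wide, open below.
- grip (a point): Middle of the orange grip block on top of the carrier, at x -11, y 0, z 120.5 mm in the carrier's frame. Block 14 (x) x 40 (y) x 45 (z) mm, z 98 to 143: pinch it across x, from above. Axes as the carrier.
- saddle (a point): Point midway along the saddle's channel where the rail's axis lies when the bridge rests on the rail: x -11, y 0, z 84 mm in the carrier's frame. Axes as the carrier.
- nose (a point): The same at the front end of the saddle: x -11, y 30, z 84 mm in the carrier's frame; it is this end that must come to the red band. The tongue's tip is 75 mm further on in y.
- station: Curing box with feed rail, fixed, placed differently each time. Origin at table level below the rail axis, in the guard wall's outer face. z up, y along the rail into the box. In mm: rail 12 diameter, level, axis x 0, z 125, from y 0 back to a post (14 thick, foot 40 wide) at y -230. Box x -70..90, y 0..168, 169 high (184 beyond y 108), see-through amber roof, guard wall 8 thick.
- slot (a point): Middle of the upright slot at the guard wall's outer face: x 11, y 0, z 71.5 mm in the station's frame. Slot 8 mm wide (x 7..15) for the 6 mm plate, z 35..108. Yellow lips flare from it to about 18 mm apart, 11 mm in front of the wall. With the saddle seated on the rail the plate is in line with the slot and the tongue spans z 41..101.
- mark (a point): Middle of the red band, 12 mm long, painted on the rail: on the rail axis at y -25 mm in the station's frame.
- rail_open (a point): Point on the rail axis at y -145 mm in the station's frame: with the saddle centred here the tongue's tip is still 40 mm short of the guard wall.
- stop (a joint): Spring stop behind the slot: metres pushed in, 0 free to 0.03. White 26 mm disc on the slot's centre line, z 71 mm, its face 35 mm behind the guard's outer face at 0. Pushes back with 1.5 N at 0 plus 100 N/m: 3 N at 0.015, where the tongue puts it when the saddle's front end is at the middle of the red band. Let go, the carrier is pushed back.
- rack: Wooden rack, 140 (x) x 155 (y) x 50 mm, fixed, placed differently each time; origin under its centre. Three grooves along y at x -40, 0, 40 mm, 8 mm wide, floor 20 mm above the table. The carrier stands in any one of them, its y along the rack's y, its origin at rack y -37.5 mm; the plain plates stand in the others.
- plate_green: plain green 6 x 130 x 70 mm plate standing in another groove of the rack, top edge 90 mm above the table; leave alone
- plate_brown: same plate in brown, in the remaining groove; leave alone
- ink_can: ink can with blue label, 74 mm diameter, 85 mm tall, origin under its centre; leave alone
- ink_jar: ink jar with red lid, 60 mm diameter, 75 mm tall, origin under its centre; leave alone
- brayer: ink roller with black 90 mm roll and wooden handle, lying on the table, 150 mm long, 32 mm tall; origin under the roll, handle towards its -x; leave alone
Not all that is in view belongs to the job. What is shaped like the carrier but green is not meant.

How it is judged:
By the outcome, as a careful person would: the job done as asked, in the order asked, and still so for the second after the job is handed in, while the arm keeps its last pose, push and grip.
It also fails if it takes over 46 s, if anything falls off the work surface, if the arm or the gripper's body presses on something with over 40 N, if the wrist force passes 120 N, or if a joint passes its speed limit or range.

ROBOT

A 7-joint arm with a two-finger parallel gripper is mounted at the origin on the work surface. World frame = base frame: x ahead of the robot, y to its left, z up, the work surface at z = 0. Lengths are in m, angles in rad, forces in N, time in s.
With the tool pointing down it reaches from about 0.35 to 0.9 m from the base axis. Payload 19.9 kg.
Tool frame: the origin (TCP) lies midway between the tips of the shut fingers; the grasp point (between the pads) lies 19 mm behind it (r.hold_point_z is the distance from the TCP to the grasp point, in m); x points along the fingers, z is the direction in which the jaws open and shut, and the axes are right-handed (so a half turn about x gives the same grasp; the last joint's range is limited). The gripper opens to 85 mm and grips with 20 to 120 N. Pads are 22 mm wide; open, the fingers measure 114 mm over their backs; the gripper's body (76 mm by 85 mm) begins 54 mm behind the grasp point. The pads swing forward as they close: fully open they stand 13 mm farther back than shut.
Start: joints at [1.065, 0.417, -0.01, 1.614, 0.005, 1.111, -0.053], TCP at [0.28, -0.559, 0.231] pointing down, gripper open.
Joint ranges: [-2.81, 2.81], [-0.39, 2.02], [-1.27, 1.25], [0.06, 2.57], [-1.19, 4.33], [0.19, 2], [-2.82, 2.82]. Speed limits (rad/s): [1.89, 1.89, 2.39, 2.39, 3.01, 3.01, 3.01].

INTERFACE

Orientations are given as a 3x3 rotation matrix whose columns are the frame's x, y, z axes.
In Python, from cell import r gives the robot as it stands. Calls block until the motion is done:
- r.move_ptp(position, orientation): joint-space move of the TCP to a pose.
- r.move_l(position, rotation=None, max_speed=0.15, max_force=None): straight line of the TCP; rotation=None keeps the orientation; max_speed is the mean speed in m/s. With max_force (N) it stops when the force on the tool has changed by that much, and returns True; else False.
- r.move_j(angles): joint-space move.
- r.grip(opening, newtons=None): finger opening in m; newtons is the grip in N (None keeps the last); returns when the fingers have stopped.
- r.dwell(seconds).
- r.inverse_kinematics(position, orientation): joint angles nearest the present ones, or None.
- r.state(): the state.
- r.read_camera(name): name is "scene" or "top"; returns a dict with "image" (384x512x3 uint8, red, green, blue), "fx", "fy", "cx", "cy" (pixels), "position" and "attitude" of the camera in the world. Camera axes: x right, y up, looking along -z (the intrinsics and any distortion apply to the point x, -y, -z); pixel columns grow to the right and rows downward; lengths in m; the calibration is good to about 2 mm. A picture is of the moment at which its call begins. There is no depth.
A pose or a line that the arm cannot do raises r.Unreachable and nothing moves.
- r.job_done(): hands the job in, once; it reports no verdict.
The state is a dict: "time_s": time; "joint_positions": joint angles; "qvel": joint speeds; "joint_torque": joint torques, N m; "eef_pos": TCP position; "eef_rot": TCP orientation; "ft_force": force on the tool from outside, world axes, zero at the start; "torque": the same for the moment, N m; "gripper_width": finger opening in m.
Only numpy, scipy, OpenCV 4.12 (cv2) and the standard library are available. Lean on these libraries where they do the work, as an engineer would, in place of code of your own. Each camera call takes 0.05 s, during which the arm holds its last target.

## Working session

There is one attempt and no reset: what is moved stays moved. The work goes in short steps, each a Python script; the robot and the scene stay as the last script left them, time stands still between calls to the robot, and variables do not carry over. Pictures are saved under pics/ and viewed, and the job is handed in when it is done.

```bash
ls; mkdir -p pics; python3 - <<'E'
from cell import r
import cv2,numpy as np
for n in ("scene","top"):
    c=r.read_camera(n); cv2.imwrite(f"pics/{n}0.png",c["image"][:,:,::-1])
    print(n,{k:v for k,v in c.items() if k!="image"})
s=r.state(); print(s["time_s"],s["eef_rot"],s["eef_pos"],s["gripper_width"],r.hold_point_z)
E
```

```text
pics
scene {'fx': 417.48886319841586, 'fy': 417.48886319841586, 'cx': 249.64232211260875, 'cy': 194.13285185486382, 'position': array([1.32362115, 0.50232739, 0.86711759]), 'attitude': array([[-0.57262563, -0.48075417,  0.66405972],
       [ 0.81955666, -0.35610186,  0.44890795],
       [ 0.02065853,  0.80129076,  0.59791834]])}
top {'fx': 390.65656502428504, 'fy': 390.65656502428504, 'cx': 262.7492086034455, 'cy': 185.4161868286785, 'position': array([ 0.46120901, -0.0737605 ,  1.23745241]), 'attitude': array([[-0.02420199,  0.99885338, -0.04130614],
       [-0.9995886 , -0.02481458, -0.01438278],
       [-0.01539129,  0.04094105,  0.99904301]])}
0.1 [[-6.07946659e-04  8.94344647e-01  4.47378232e-01]
 [ 9.63148565e-04  4.47378631e-01 -8.94344135e-01]
 [-9.99999351e-01 -1.12821827e-04 -1.13336911e-03]] [ 0.27944167 -0.5586996   0.23072306] 0.08529807230604577 0.0187
```

View pics/scene0.png

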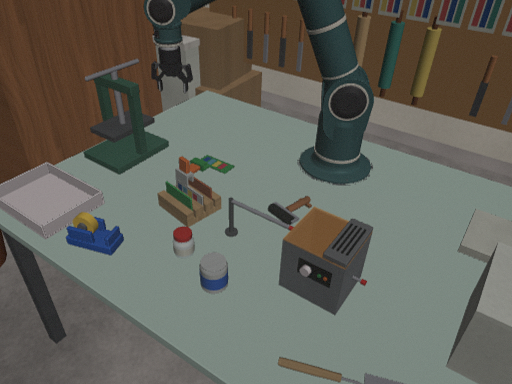

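View pics/top0.png

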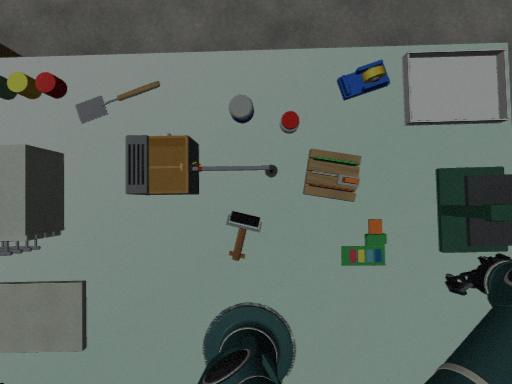

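```bash
python3 - <<'E'
import cv2
t=cv2.imread("pics/top0.png"); s=cv2.imread("pics/scene0.png")
cv2.imwrite("pics/c1.png",cv2.resize(t[125:275,290:400],None,fx=5,fy=5,interpolation=cv2.INTER_CUBIC)[:600*1+150])
a=cv2.resize(t[140:275,295:395],None,fx=4.4,fy=4.4,interpolation=cv2.INTER_CUBIC); cv2.imwrite("pics/c1.png",a)
cv2.imwrite("pics/c2.png",cv2.resize(t[115:205,115:285],None,fx=4.7,fy=4.7,interpolation=cv2.INTER_CUBIC))
cv2.imwrite("pics/c3.png",cv2.resize(s[145:230,150:245],None,fx=7,fy=7,interpolation=cv2.INTER_CUBIC))
cv2.imwrite("pics/c4.png",cv2.resize(s[185:310,215:375],None,fx=4.8,fy=4.8,interpolation=cv2.INTER_CUBIC))
E
```

```text
(no output)
```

View pics/c1.png

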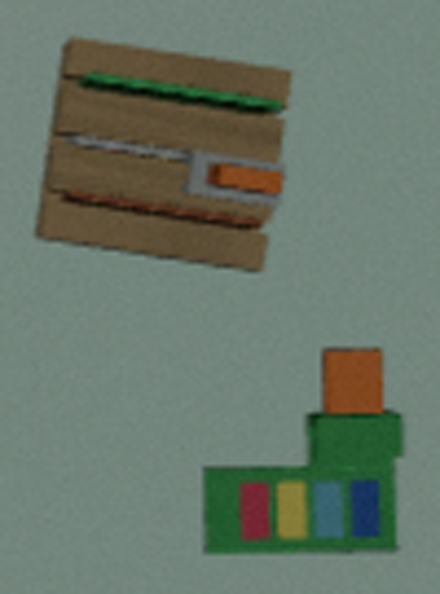

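View pics/c2.png

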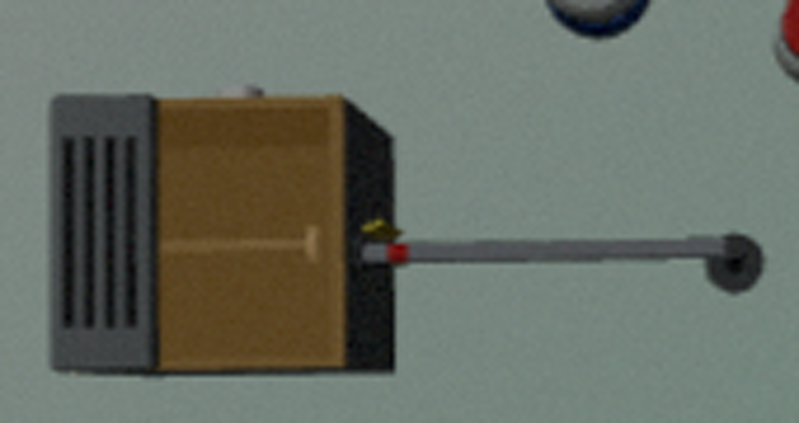

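View pics/c3.png

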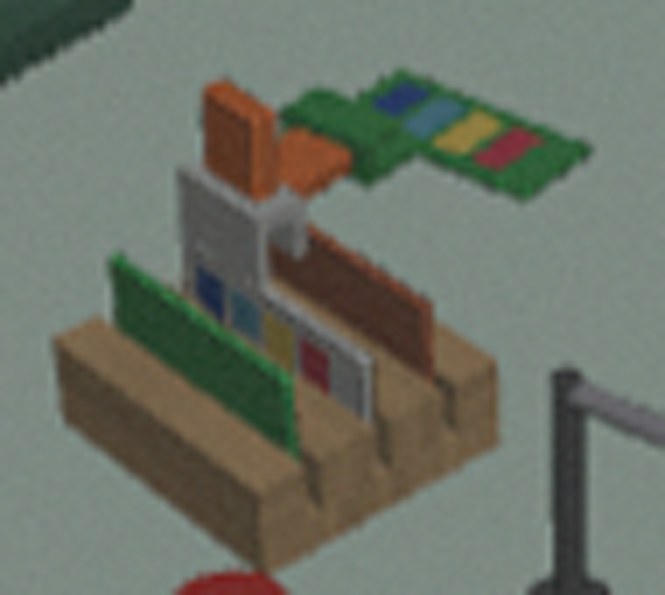

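View pics/c4.png

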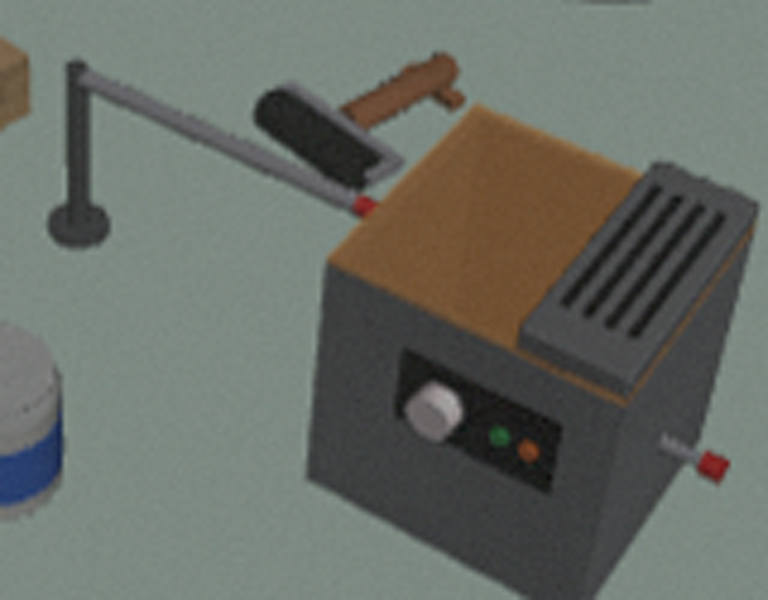

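```bash
cat > h.py <<'E'
import numpy as np,cv2
from scipy.optimize import least_squares
def Rz(a): c,s=np.cos(a),np.sin(a); return np.array([[c,-s,0],[s,c,0],[0,0,1]])
def proj(c,P):
    q=(np.atleast_2d(P)-c["position"])@c["attitude"]; q=q*[1,-1,-1]
    return np.c_[c["fx"]*q[:,0]/q[:,2]+c["cx"], c["fy"]*q[:,1]/q[:,2]+c["cy"]]
def unc(X,o,s): return (np.array(X)+.5)/s-.5+np.array(o)
def fit(cams,obs,p0,z0=0.):
    # obs list (cam, point mm, pixel)
    def f(p):
        return np.concatenate([(proj(cams[c],Rz(p[2])@(np.array(P)/1000)+[p[0],p[1],z0])[0]-px) for c,P,px in obs])
    s=least_squares(f,p0,loss="soft_l1",f_scale=0.7,x_scale=[.01,.01,.05]); return s.x,f(s.x).reshape(-1,2)
def wire(c,img,p,segs,col,z0=0,o=(0,0),s=1):
    for a,b in segs:
        A=np.linspace(a,b,2)/1000
        q=proj(c,A@Rz(p[2]).T+[p[0],p[1],z0])
        q=((q-np.array(o)+.5)*s-.5).round().astype(int)
        cv2.line(img,tuple(map(int,q[0])),tuple(map(int,q[1])),col,1,cv2.LINE_AA)
def box(x0,x1,y0,y1,z0,z1):
    S=[]
    for a in (x0,x1):
        for b in (y0,y1): S.append(((a,b,z0),(a,b,z1)))
        for b in (z0,z1): S.append(((a,y0,b),(a,y1,b)))
    for a in (y0,y1):
        for b in (z0,z1): S.append(((x0,a,b),(x1,a,b)))
    return S
STATION=box(-70,90,0,168,0,169)+[((-6,0,125),(-6,-230,125)),((6,0,125),(6,-230,125)),((-20,-230,0),(20,-230,0)),((0,-250,0),(0,-210,0)),((0,-230,0),(0,-230,125)),((-6,-31,131),(6,-31,131)),((-6,-19,131),(6,-19,131))]
RACK=box(-70,70,-77.5,77.5,0,50)+[((-44,-77.5,50),(-44,77.5,50)),((-4,-77.5,50),(-4,77.5,50)),((4,-77.5,50),(4,77.5,50))]
CARR=box(-18,-4,-20,20,98,143)+box(-3,3,-30,30,60,98)+box(-25,3,-30,30,90,98)+box(-3,3,-30,105,0,60)
E
cat > loc.py <<'E'
from h import *
from cell import r
import pickle
cams={n:r.read_camera(n) for n in ("top","scene")}
T=lambda X:unc(X,(115,115),4.7); S=lambda X:unc(X,(215,185),4.8)
obs=[("top",(90,0,169),T((345,97))),("top",(-70,0,169),T((345,372))),("top",(0,-230,0),T((735,264))),("top",(0,-25,131),T((398,254))),
("scene",(0,-230,0),S((79,226))),("scene",(0,-25,128),S((365,208))),("scene",(90,0,169),S((330,263))),("scene",(90,0,0),S((307,478))),("scene",(-70,0,169),S((478,105)))]
st,e=fit(cams,obs,[.5,.2,0]); print(st,e.round(1).tolist())
T=lambda X:unc(X,(295,140),4.4); S=lambda X:unc(X,(150,145),7)
obs=[("top",(70,77.5,50),T((68,40))),("top",(70,-77.5,50),T((290,70))),("top",(-70,-77.5,50),T((263,271))),("top",(-70,77.5,50),T((37,237))),
("scene",(70,-77.5,50),S((57,342))),("scene",(70,77.5,50),S((265,495))),("scene",(-70,77.5,50),S((497,362))),("scene",(70,77.5,0),S((268,572))),("scene",(-70,77.5,0),S((497,443)))]
rk,e=fit(cams,obs,[.5,-.2,0]); print(rk,e.round(1).tolist())
obs=[("top",(-4,20,143),T((213,163))),("top",(-4,-20,143),T((282,172))),("top",(-18,-20,143),T((282,193))),("top",(-18,20,143),T((210,187))),("top",(3,30,98),T((193,150))),("top",(-25,30,98),T((187,193))),
("scene",(3,105,60),S((368,355))),("scene",(3,30,98),S((262,208))),("scene",(3,-30,98),S((180,168))),("scene",(-4,20,143),S((268,113)))]
ca,e=fit(cams,obs,[.5,-.2,0],.02); print(ca,e.round(1).tolist())
pred=Rz(rk[2])@[0,-.0375,0]; print("carrier from rack",rk[:2]+pred[:2])
pickle.dump((st,rk,ca),open("p.pkl","wb"))
for n,o,s,segs,p,z,k in (("top",(115,115),4.7,STATION,st,0,"a"),("scene",(215,185),4.8,STATION,st,0,"b"),("top",(295,140),5,None,0,0,"c"),("scene",(150,145),7,None,0,0,"d")):
    im=cams[n]["image"][o[1]:o[1]+130,o[0]:o[0]+170][:,:,::-1]
    if segs is None: im=im[:95,:100]
    im=cv2.resize(im,None,fx=s,fy=s,interpolation=cv2.INTER_CUBIC)
    if segs: wire(cams[n],im,p,segs,(0,255,255),z,o,s)
    else: wire(cams[n],im,rk,RACK,(0,255,255),0,o,s);wire(cams[n],im,ca,CARR,(255,0,255),.02,o,s)
    cv2.imwrite(f"pics/o_{k}.png",im[:600,:800])
E
python3 loc.py
```

```text
[ 0.55879382  0.14751392 -0.00706586] [[-0.8, 0.1], [-0.3, -0.4], [-0.2, 0.3], [-0.3, 0.2], [-0.3, 0.7], [0.5, -0.6], [-0.8, -1.1], [-0.3, 0.3], [-0.6, -0.6]]
[ 0.53705359 -0.26793433 -0.16754671] [[-0.1, -0.1], [-0.0, 0.2], [-0.0, 0.2], [0.5, 0.6], [-0.9, 0.1], [-0.6, 0.1], [0.3, -0.1], [0.1, 1.4], [0.6, 0.4]]
[ 0.52464228 -0.3032536  -0.17436786] [[1.3, -0.0], [0.1, 0.1], [-0.6, 0.4], [1.2, -0.4], [-0.3, 1.0], [-0.4, 0.9], [0.5, 0.9], [-0.2, 2.0], [-0.1, 0.1], [-2.3, 1.5]]
carrier from rack [ 0.53079995 -0.30490921]
```

View pics/o_a.png

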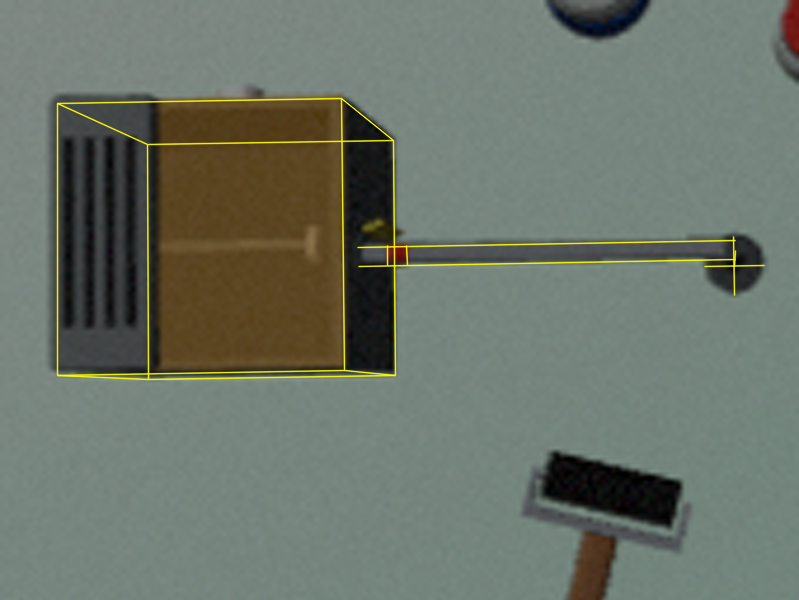

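View pics/o_b.png

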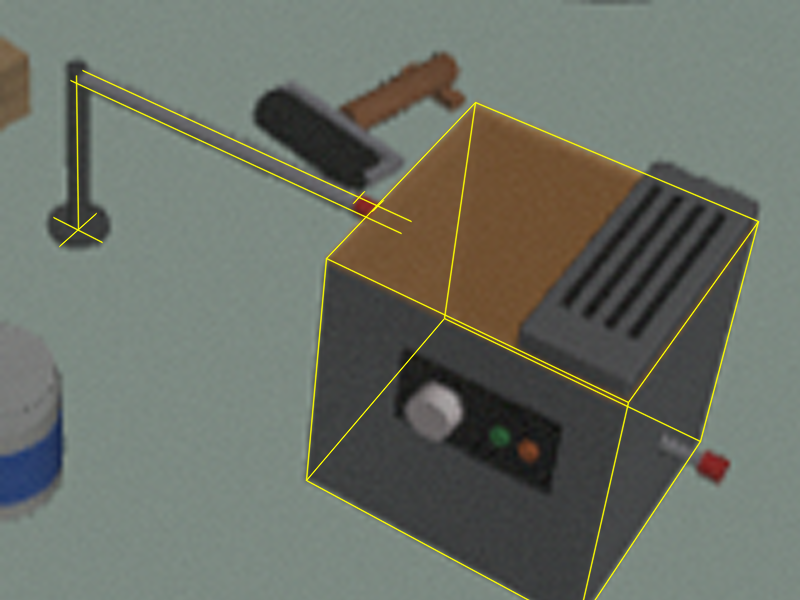

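View pics/o_c.png

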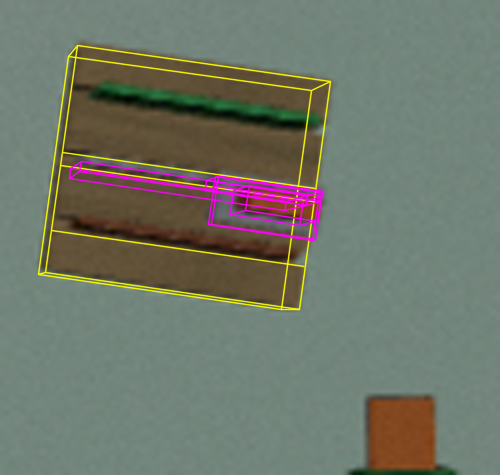

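View pics/o_d.png

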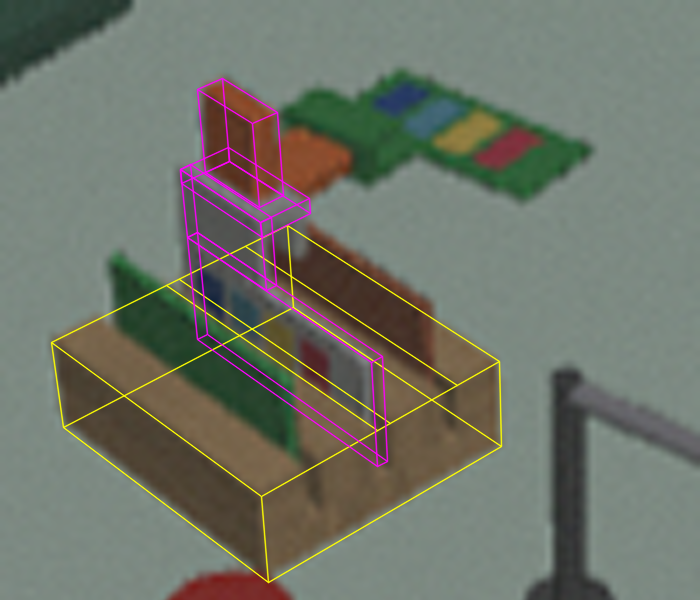

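```bash
cat > loc2.py <<'E'
from h import *
from cell import r
import pickle
from scipy.spatial.transform import Rotation as Ro
cams={n:r.read_camera(n) for n in ("top","scene")}
st,rk,ca=pickle.load(open("p.pkl","rb"))
T=lambda X:unc(X,(295,140),4.4); S=lambda X:unc(X,(150,145),7)
obs=[("top",(-4,20,143),T((213,163))),("top",(-4,-20,143),T((282,172))),("top",(-18,-20,143),T((282,193))),("top",(-18,20,143),T((210,187))),("top",(3,30,98),T((193,150))),("top",(-25,30,98),T((187,193))),("top",(0,105,60),T((70,139))),
("scene",(3,105,60),S((365,358))),("scene",(3,30,98),S((262,212))),("scene",(3,-30,98),S((180,170))),("scene",(-4,20,143),S((262,118))),("scene",(-4,-20,143),S((204,93))),("scene",(-4,20,98),S((260,200)))]
def pose(p): return Ro.from_euler("ZY",[p[2],p[3]]).as_matrix(),np.array([p[0],p[1],.02])
def f(p,w=True):
    R,t=pose(p)
    e=np.concatenate([proj(cams[c],R@(np.array(P)/1000)+t)[0]-px for c,P,px in obs])
    return np.r_[e,(p[2]-rk[2])/.01] if w else e
s=least_squares(f,[.53,-.305,rk[2],0],loss="soft_l1",x_scale=[.01,.01,.05,.05]); p=s.x
print(p,f(p,False).reshape(-1,2).round(1).tolist())
R,t=pose(p); print("grip",R@[-.011,0,.1205]+t,"top",R@[-.011,0,.143]+t,"origin",t)
for n,o,sc in (("top",(295,140),5),("scene",(150,145),7)):
    im=cv2.resize(cams[n]["image"][o[1]:o[1]+95,o[0]:o[0]+100][:,:,::-1],None,fx=sc,fy=sc,interpolation=cv2.INTER_CUBIC)
    for a,b in CARR:
        q=proj(cams[n],np.array([a,b])/1000@R.T+t); q=((q-o+.5)*sc-.5).round().astype(int)
        cv2.line(im,tuple(map(int,q[0])),tuple(map(int,q[1])),(255,0,255),1,cv2.LINE_AA)
    cv2.imwrite(f"pics/q_{n}.png",im[:600])
E
python3 loc2.py
```

```text
[ 0.53164778 -0.30374008 -0.1683112  -0.0553127 ] [[1.0, 0.3], [-0.2, 0.4], [-1.0, 0.6], [0.9, -0.1], [-0.5, 0.5], [-0.6, 0.4], [-0.0, 0.6], [0.3, 1.0], [-0.4, 1.7], [-0.4, 0.1], [-1.1, 0.9], [-0.7, -0.5], [-0.4, 1.4]]
grip [ 0.51425216 -0.30078423  0.13970758] top [ 0.51302584 -0.30057586  0.16217317] origin [ 0.53164778 -0.30374008  0.02      ]
```

View pics/q_top.png

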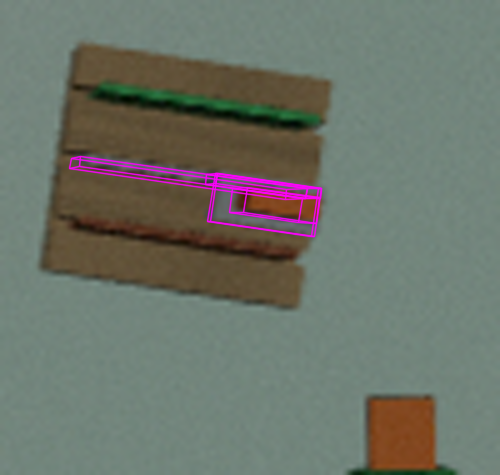

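View pics/q_scene.png

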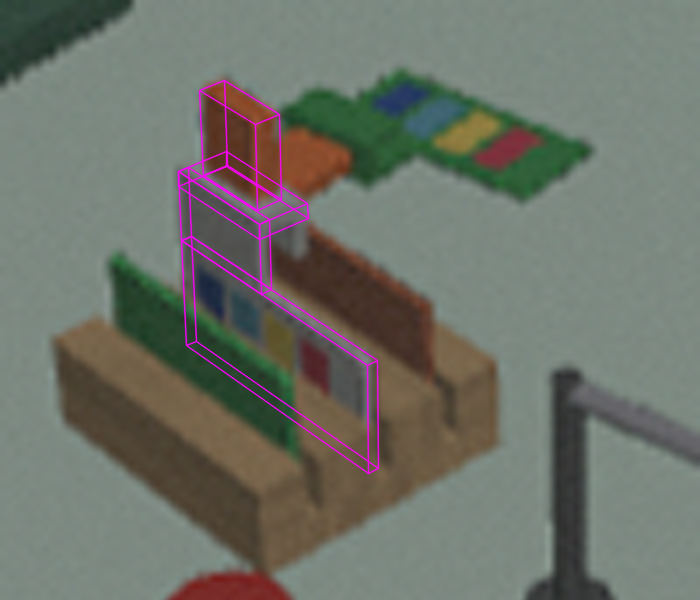

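```bash
cat > m.py <<'E'
from h import *
from scipy.spatial.transform import Rotation as Ro
import pickle
st,rk,_=pickle.load(open("p.pkl","rb"))
def tool(yaw,tilt=0.,s=1):
    C=Ro.from_euler("ZY",[yaw,tilt]).as_matrix()
    x=-C[:,2]; z=s*C[:,0]; return np.c_[x,np.cross(z,x),z]
# carrier pose (as if grasp point at given carrier height gz on grip axis)
def S(p): return Rz(st[2])@np.array(p)/1000+np.array([st[0],st[1],0])
E
python3 - <<'E'
from m import *
from cell import r
gx=np.array([.5141,-.3015,.140]); 
for s in (1,-1):
    R=tool(rk[2],-.055,s)
    for p,RR in ((gx+R[:,0]*(r.hold_point_z-.08),R),(gx+R[:,0]*r.hold_point_z,R),(S((0,-145,250)),tool(st[2],0,s)),(S((0,-55,145)),tool(st[2],0,s))):
        print(s,p.round(3),np.round(r.inverse_kinematics(p,RR),2))
E
```

```text
1 [ 0.511 -0.301  0.201] [ 0.74  0.38 -0.31  1.76  0.12  0.97  0.22]
1 [ 0.515 -0.302  0.121] [ 0.72  0.48 -0.29  1.81  0.16  0.82  0.18]
1 [0.558 0.003 0.25 ] [ 0.43  0.33 -0.61  1.75  0.21  1.13 -0.25]
1 [0.558 0.093 0.145] [ 0.29  0.49 -0.65  1.82  0.36  0.95 -0.52]
-1 [ 0.511 -0.301  0.201] [ 0.3   0.37  0.24  1.77 -0.13  0.96 -2.72]
-1 [ 0.515 -0.302  0.121] [ 0.27  0.48  0.28  1.83 -0.2   0.81 -2.66]
-1 [0.558 0.003 0.25 ] [ 0.76  0.48 -1.08  1.74  0.45  1.2   2.69]
-1 [0.558 0.093 0.145] [ 0.57  0.67 -1.08  1.82  0.67  1.08  2.37]
```

```bash
python3 - <<'E'
from m import *
from cell import r
gx=np.array([.5141,-.3015,.144]); R=tool(rk[2],-.055)
r.move_ptp(gx+R[:,0]*(r.hold_point_z-.10),R)
hit=r.move_l(gx+R[:,0]*r.hold_point_z,max_speed=.12,max_force=8)
s=r.state();print(hit,s["time_s"],s["eef_pos"],s["ft_force"])
for n in ("scene","top"):
    c=r.read_camera(n)["image"][:,:,::-1]
    c=c[130:230,140:260] if n=="scene" else c[130:230,270:390]
    cv2.imwrite(f"pics/g_{n}.png",cv2.resize(c,None,fx=5,fy=5,interpolation=cv2.INTER_CUBIC))
E
```

```text
False 2.5833 [ 0.51544016 -0.30192034  0.1260277 ] [-0.16460834 -0.26110504 -0.21627804]
```

View pics/g_scene.png

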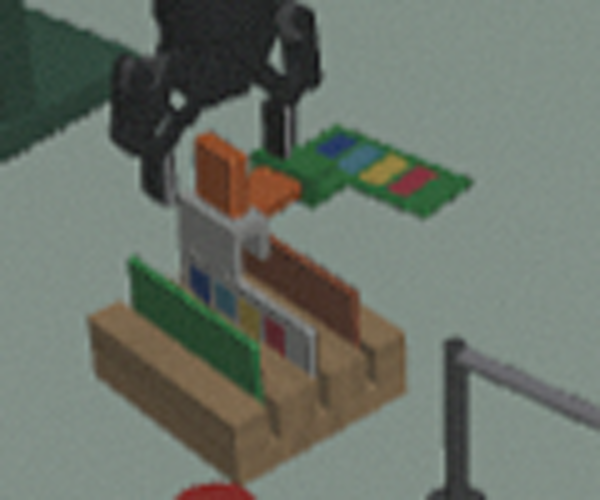

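View pics/g_top.png

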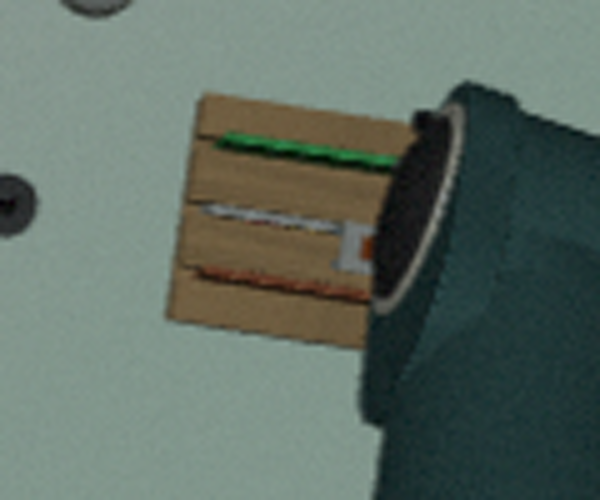

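```bash
python3 - <<'E'
from m import *
from cell import r
f0=r.state()["ft_force"]
r.grip(0.0,60)
s=r.state();print(s["time_s"],s["gripper_width"],s["ft_force"]-f0,s["eef_pos"])
p=np.array(s["eef_pos"])
r.move_l(p+[0,0,.11],max_speed=.15)
s=r.state();print(s["time_s"],s["gripper_width"],s["ft_force"]-f0,s["torque"])
p=s["eef_pos"]
tgt=S((0,-165,0)); tgt[2]=.255
r.move_l(np.array([.53,-.15,.255]),tool(rk[2],0),max_speed=.2)
r.move_l(tgt,tool(st[2],0),max_speed=.2)
r.dwell(.3)
s=r.state();print(s["time_s"],s["gripper_width"],s["ft_force"]-f0,s["torque"],s["eef_pos"])
for n in ("scene","top"):
    c=r.read_camera(n)["image"][:,:,::-1]; cv2.imwrite(f"pics/h_{n}f.png",c)
    c=c[130:270,190:350] if n=="scene" else c[115:215,180:340]
    cv2.imwrite(f"pics/h_{n}.png",cv2.resize(c,None,fx=4.2,fy=4.2,interpolation=cv2.INTER_CUBIC))
E
```

```text
3.3333 0.013202978273689285 [-2.10539498  0.31042039  2.88078997] [ 0.51494951 -0.30172466  0.12540189]
4.2167 0.013409303850309926 [ 0.80712142 -0.30419124 -2.99498583] [-0.00611031  0.15807504  0.0218016 ]
6.2583 0.013487329702440405 [ 0.67969612 -0.01357134 -3.60226876] [-0.02695954  0.05696034 -0.00436693] [ 0.55756613 -0.01823916  0.25501417]
```

View pics/h_scene.png

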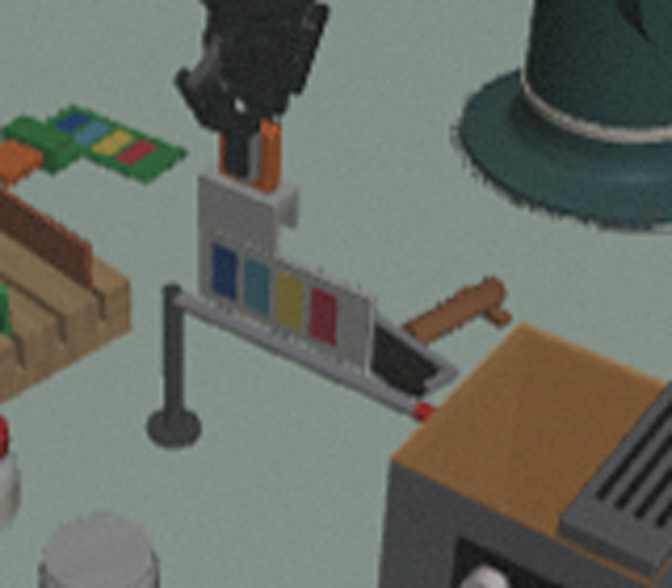

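View pics/h_top.png

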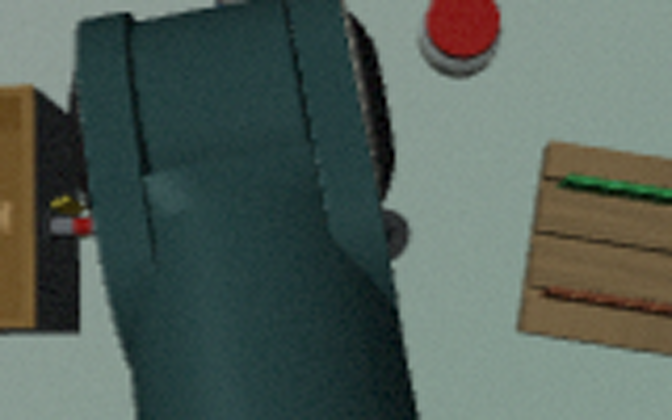

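```bash
python3 - <<'E'
import cv2
c=cv2.imread("pics/h_scenef.png")
cv2.imwrite("pics/h2.png",cv2.resize(c[155:225,230:290],None,fx=8.5,fy=8.5,interpolation=cv2.INTER_CUBIC))
E
```

```text
(no output)
```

View pics/h2.png

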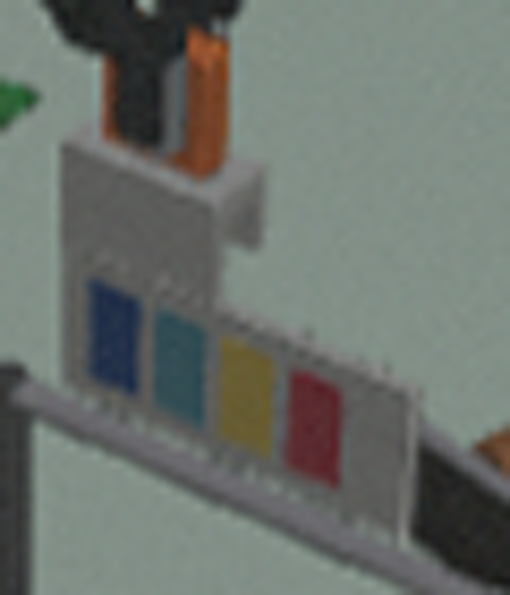

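```bash
python3 - <<'E'
from m import *
from cell import r
c=r.read_camera("scene"); s=r.state(); t=np.array(s["eef_pos"]); TR=np.array(s["eef_rot"])
C=np.c_[TR[:,2],-TR[:,1]*1,-TR[:,0]]  # carrier axes: x=tool z, z=-tool x, y=z x x
C[:,1]=np.cross(C[:,2],C[:,0])
K=lambda X:unc(X,(230,155),8.5)
obs=[((3,-30,98),(62,138)),((3,30,98),(214,203)),((3,30,60),(217,303)),((3,105,60),(408,393)),((3,105,0),(402,540)),((3,-30,0),(65,383)),((-25,30,98),(264,163)),((-25,30,68),(262,248))]
P=np.array([o[0] for o in obs])/1000; px=np.array([K(o[1]) for o in obs])
def pts(p): # p: x,y,z offset of grip axis, pitch about x, tilt about y, yaw
    R=C@Ro.from_euler("xyz",[p[3],p[4],p[5]]).as_matrix()
    return (P-[-.011,0,.1205])@R.T+t+C@np.array([p[0],p[1],p[2]])
for free in ([1,2,3],[0,1,2,3],[0,1,2,3,4,5]):
    def f(q):
        p=np.zeros(6);p[free]=q;return (proj(c,pts(p))-px).ravel()
    L=least_squares(f,np.zeros(len(free)),loss="soft_l1")
    print(free,L.x.round(4),np.sqrt(np.diag(np.linalg.inv(L.jac.T@L.jac))).round(4)*.4,L.fun.reshape(-1,2).round(1).tolist())
# camera bias: station wire on crop
im=cv2.resize(c["image"][130:270,190:350][:,:,::-1],None,fx=5,fy=5,interpolation=cv2.INTER_CUBIC)
wire(c,im,st,STATION[12:],(0,255,255),0,(190,130),5); cv2.imwrite("pics/k.png",im[:600])
E
```

```text
[1, 2, 3] [-0.0028  0.0153  0.0008] [0.00068 0.0006  0.00824] [[-0.3, 0.1], [0.2, 0.1], [-0.6, 0.1], [0.8, -0.2], [0.1, 0.3], [-0.7, 0.3], [0.3, 0.0], [0.1, -0.7]]
[0, 1, 2, 3] [-0.0112 -0.01    0.0056  0.0004] [0.00556 0.00364 0.00484 0.00828] [[-0.0, 0.3], [0.2, 0.3], [-0.5, 0.1], [0.5, -0.4], [-0.2, -0.1], [-0.4, 0.1], [0.3, 0.3], [0.1, -0.6]]
[0, 1, 2, 3, 4, 5] [-0.0072 -0.0077  0.0091  0.0105  0.0098 -0.0253] [0.00604 0.0038  0.00508 0.0112  0.01608 0.01404] [[-0.0, 0.2], [-0.0, 0.2], [-0.6, 0.0], [0.2, -0.2], [-0.2, 0.1], [0.0, 0.1], [0.3, 0.2], [0.3, -0.7]]
```

View pics/k.png

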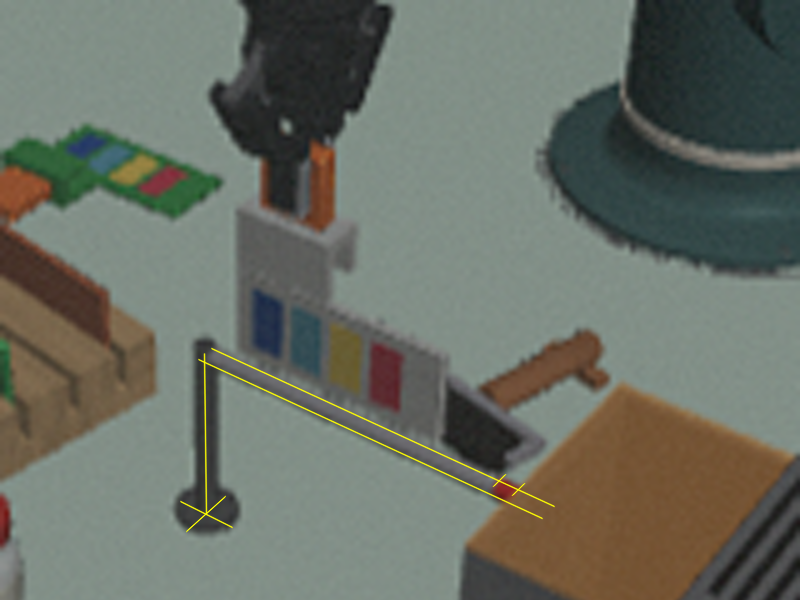

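```bash
python3 - <<'E'
from m import *
from cell import r
from scipy.ndimage import map_coordinates
for n in ("top","scene"):
    c=r.read_camera(n); im=cv2.imread(f"pics/{n}0.png").astype(float)
    print(n)
    for y in range(-215,-35,15):
        a=S((0,y,125)); q=proj(c,a)[0]; d=proj(c,S((0,y+5,125)))[0]-q; d/=np.linalg.norm(d)
        nrm=np.array([-d[1],d[0]]); 
        xs=np.arange(-7,7.01,.25)
        prof=0
        for k in np.linspace(-4,4,9):
            P=q+xs[:,None]*nrm+k*d
            prof=prof+np.stack([map_coordinates(im[:,:,b],[P[:,1],P[:,0]],order=1) for b in range(3)],1)/9
        bg=(prof[:5].mean(0)+prof[-5:].mean(0))/2
        w=np.linalg.norm(prof-bg,axis=1); w=np.where(w>0.35*w.max(),w,0)
        off=(w*xs).sum()/w.sum()
        # px per mm of station x
        j=(proj(c,S((1,y,125)))[0]-q)@nrm
        print(y,round(off,2),"mm x:",round(off/j,2),"width",(w>0).sum()*.25/abs(j))
E
```

```text
top
-215 -0.64 mm x: -1.83 width 38.65250280965458
-200 0.35 mm x: 1.0 width 13.602638312264748
-185 0.26 mm x: 0.73 width 12.889252356861181
-170 0.21 mm x: 0.61 width 13.608005552222265
-155 0.22 mm x: 0.64 width 13.610689172202893
-140 0.25 mm x: 0.72 width 14.329866097032554
-125 0.3 mm x: 0.85 width 14.332690960168378
-110 0.38 mm x: 1.09 width 15.052291614468873
-95 0.39 mm x: 1.12 width 15.055257720761666
-80 0.49 mm x: 1.4 width 14.341165549575592
-65 0.45 mm x: 1.3 width 14.34399041270993
-50 0.47 mm x: 1.34 width 14.34681527584626
scene
-215 0.19 mm x: 0.78 width 53.88492987957629
-200 0.14 mm x: 0.56 width 18.547397947090392
-185 0.04 mm x: 0.15 width 20.491466851810223
-170 0.11 mm x: 0.46 width 19.35597807429239
-155 0.17 mm x: 0.69 width 19.245062639368246
-140 0.1 mm x: 0.41 width 20.141207583620336
-125 0.14 mm x: 0.56 width 19.023231769510677
-110 0.73 mm x: 2.91 width 40.81078787989813
-95 0.7 mm x: 2.76 width 36.61325438354473
-80 0.58 mm x: 2.29 width 45.250649019876256
-65 0.37 mm x: 1.45 width 41.070628486934204
-50 0.01 mm x: 0.05 width 41.79748145155915
```

```bash
cat >> m.py <<'E'
_y=-.0053
st=np.array([st[0],st[1],st[2]])
_a=S((.65,-145,0)); st[2]+=_y; st[:2]+=(_a-S((0,-145,0)))[:2]
DY=-2.8  # carrier grip centre relative to TCP along y
def tcp(ys,z,x=0): # saddle centre at station y (mm)
    p=S((x,ys-DY,0)); p[2]=z; return p
E
python3 - <<'E'
from m import *
from cell import r
print(st)
r.move_l(tcp(-145,.255),tool(st[2]),max_speed=.1)
r.move_l(tcp(-145,.180),max_speed=.12,max_force=8)
s=r.state();f0=s["ft_force"];print(s["time_s"],f0,s["eef_pos"])
h=r.move_l(tcp(-145,.1445),max_speed=.04,max_force=6)
s=r.state();print(h,s["time_s"],s["ft_force"]-f0,s["torque"],s["eef_pos"],tcp(-145,.1445))
c=r.read_camera("scene")["image"][:,:,::-1]
cv2.imwrite("pics/s1.png",cv2.resize(c[150:260,215:325],None,fx=5.4,fy=5.4,interpolation=cv2.INTER_CUBIC))
E
```

```text
[ 0.56021226  0.14750186 -0.01236586]
7.6583 [-0.27409923 -0.37018531 -2.73777985] [0.55886057 0.00525597 0.18066091]
True 8.4333 [-1.59160021  0.0292811  12.20138516] [-0.18767885  0.59600295  0.02242031] [0.55822075 0.00527001 0.14688835] [0.55845388 0.00531273 0.1445    ]
```

View pics/s1.png

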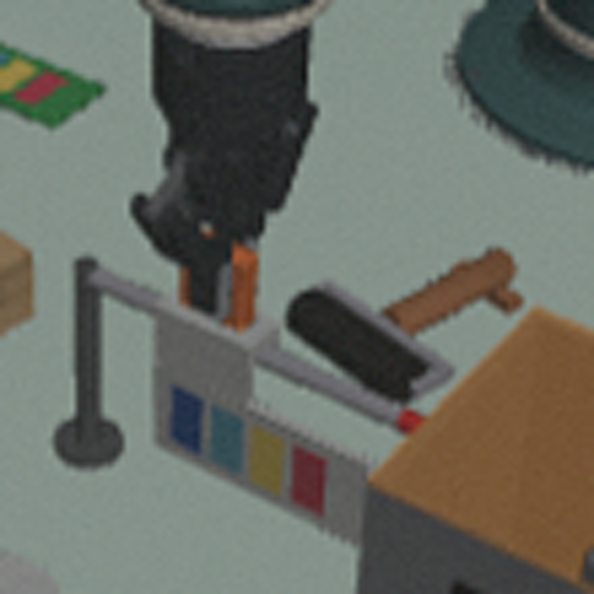

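```bash
python3 - <<'E'
from m import *
from cell import r
p=r.state()["eef_pos"]; z=p[2]+.0008
r.move_l(tcp(-145,z),max_speed=.02); r.dwell(.2)
s=r.state();print(s["time_s"],s["ft_force"],s["eef_pos"])
for d in (-4,4):
    h=r.move_l(tcp(-145,z,d),max_speed=.015,max_force=3)
    s=r.state();q=Rz(-st[2])@(s["eef_pos"]-np.array([st[0],st[1],0]))*1000
    print(h,q,s["ft_force"],s["time_s"])
    r.move_l(tcp(-145,z,0),max_speed=.02)
E
```

```text
8.9333 [ 0.95603002 -0.17899789 -2.66765236] [0.55833432 0.00527611 0.14747007]
True [  -3.1875335  -142.16891262  147.53274716] [ 4.34360496  0.06732477 -0.3216629 ] 9.225
True [   0.72443521 -142.28976021  146.88475769] [ 0.1370739  -0.07461785  2.39806613] 9.7917
```

```bash
python3 - <<'E'
from m import *
from cell import r
z=.1490
r.move_l(tcp(-145,z),max_speed=.02); r.dwell(.2)
s=r.state();print(s["time_s"],s["ft_force"],s["eef_pos"])
for d in (4,-4):
    h=r.move_l(tcp(-145,z,d),max_speed=.012,max_force=2)
    s=r.state();q=Rz(-st[2])@(s["eef_pos"]-np.array([st[0],st[1],0]))*1000
    print(h,q,s["ft_force"],s["time_s"])
    r.move_l(tcp(-145,z,0),max_speed=.02)
E
```

```text
10.4917 [ 0.01410516  0.19493547 -2.74447626] [0.55844187 0.00530202 0.14897542]
True [   0.67466721 -142.27884267  148.37656517] [-0.48689671  0.09163405 -3.08704446] 10.7333
True [  -3.0222834  -142.18743297  148.76820576] [ 3.82842084  0.62240281 -0.71656858] 11.3
```

```bash
cat > sl.py <<'E'
from m import *
from cell import r
import sys
def go(ys,z,x,sp,mf):
    h=r.move_l(tcp(ys,z,x),max_speed=sp,max_force=mf)
    s=r.state();q=Rz(-st[2])@(s["eef_pos"]-np.array([st[0],st[1],0]))*1000
    print(h,q.round(2),s["ft_force"].round(2),s["torque"].round(2),round(s["time_s"],2),round(s["gripper_width"],4));return h
E
python3 - <<'E'
from sl import *
go(-145,.1479,-1.2,.03,None)
go(-122,.1479,-1.2,.03,6)
go(-108,.1479,-1.2,.03,6)
c=r.read_camera("scene")["image"][:,:,::-1]
cv2.imwrite("pics/s2.png",cv2.resize(c[165:265,225:335],None,fx=5.4,fy=5.4,interpolation=cv2.INTER_CUBIC))
c=r.read_camera("top")["image"][:,:,::-1]
cv2.imwrite("pics/s2t.png",cv2.resize(c[125:205,115:275],None,fx=5,fy=5,interpolation=cv2.INTER_CUBIC))
E
```

```text
False [  -1.45 -142.22  147.72] [-0.53 -0.19 -1.71] [-0.05  0.02  0.01] 11.88 0.0132
False [  -1.2  -119.41  147.87] [-0.02 -0.07 -2.28] [-0.01 -0.01 -0.01] 12.79 0.0135
False [  -1.21 -105.18  147.87] [ 0.31  0.83 -2.05] [-0.02  0.04  0.07] 13.41 0.0137
```

View pics/s2.png

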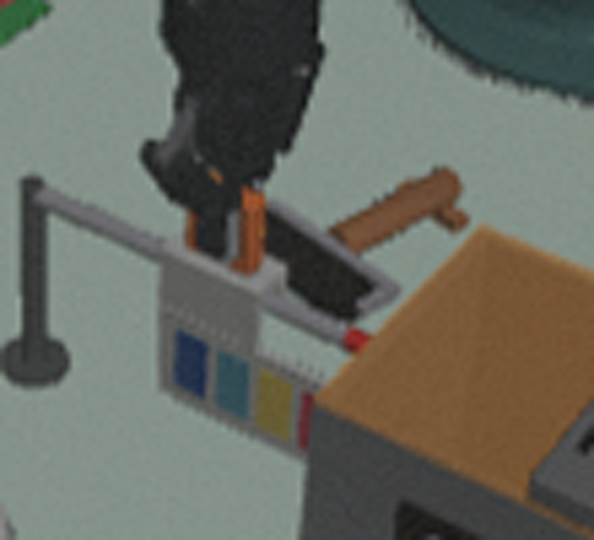

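View pics/s2t.png

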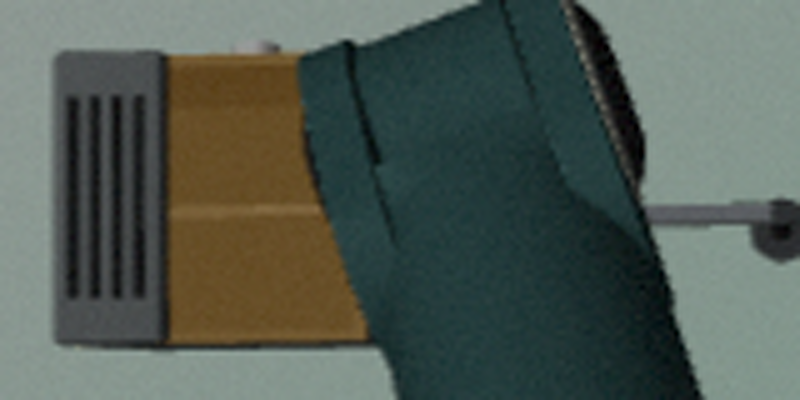

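```bash
python3 - <<'E'
from sl import *
h=go(-98,.1479,-1.2,.03,6)
if not h: h=go(-88,.1479,-1.2,.03,6)
if not h: h=go(-75,.1479,-1.2,.03,6)
E
```

```text
False [ -1.22 -95.04 147.89] [-0.14 -0.61 -2.48] [-0.05 -0.02  0.01] 13.99 0.0133
False [ -1.21 -85.06 147.88] [-0.4   0.57 -2.32] [-0.03  0.02 -0.03] 14.47 0.0132
False [ -1.2  -72.17 147.89] [-1.03 -1.36 -2.99] [-0.03  0.02 -0.04] 15.06 0.0132
```

```bash
python3 - <<'E'
from sl import *
for y in (-73,-71,-69,-67,-65,-62,-59):
    r.move_l(tcp(y,.1479,-1.2),max_speed=.03,max_force=12); r.dwell(.1)
    F=[]
    for _ in range(5): F.append(r.state()["ft_force"]); r.dwell(.03)
    print(y,np.mean(F,0).round(2),r.state()["eef_pos"].round(4),r.state()["time_s"])
c=r.read_camera("scene");cv2.imwrite("pics/s3f.png",c["image"][:,:,::-1])
cv2.imwrite("pics/s3.png",cv2.resize(c["image"][170:270,240:340][:,:,::-1],None,fx=6,fy=6,interpolation=cv2.INTER_CUBIC))
E
```

```text
-73 [-0.4  -0.   -2.63] [0.5582 0.0772 0.1479] 15.575
-71 [-0.22 -0.33 -2.83] [0.5582 0.0793 0.1479] 16.0917
-69 [ 0.25 -1.41 -1.92] [0.5582 0.0812 0.1479] 16.6083
-67 [-0.36 -2.05 -2.06] [0.5582 0.0833 0.1479] 17.125
-65 [ 0.16 -2.27 -1.55] [0.5582 0.0853 0.1479] 17.6417
-62 [-0.25 -2.43 -2.04] [0.5583 0.0883 0.1479] 18.1583
-59 [-0.04 -3.06 -1.51] [0.5583 0.0913 0.1479] 18.675
```

View pics/s3.png

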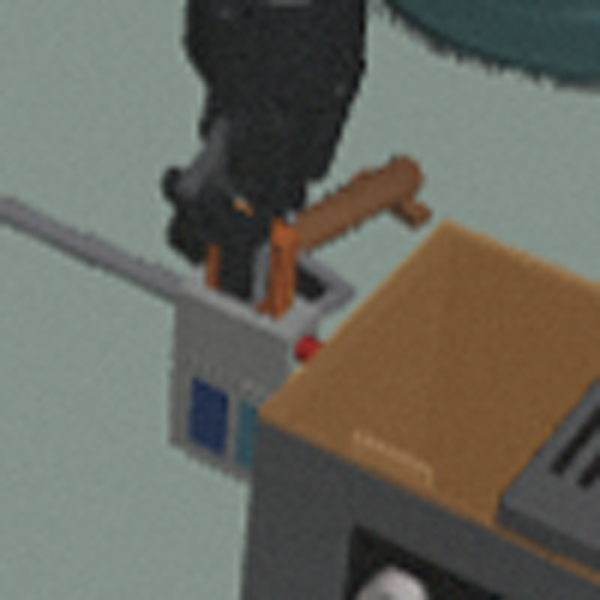

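```bash
python3 - <<'E'
from sl import *
go(-55.7,.1479,-1.2,.02,12)
go(-55.7,.1470,-1.2,.01,None)
r.dwell(.3)
F=[]
for _ in range(6): F.append(r.state()["ft_force"]); r.dwell(.03)
print(np.mean(F,0),r.state()["eef_pos"],r.state()["time_s"])
for n in ("scene","top"):
    c=r.read_camera(n);cv2.imwrite(f"pics/s4f_{n}.png",c["image"][:,:,::-1])
    if n=="scene":
        o=(255,195);s=11
        im=cv2.resize(c["image"][195:250,255:310][:,:,::-1],None,fx=s,fy=s,interpolation=cv2.INTER_CUBIC); cv2.imwrite("pics/s4raw.png",im[:600])
        P=[box(-18,-4,-20,20,98,143)+box(-3,3,-30,30,60,98)+box(-25,3,-30,30,90,98)][0]
        off=np.array([11,-55.7,41]); segs=[(np.array(a)+off,np.array(b)+off) for a,b in P]
        wire(c,im,st,segs,(255,0,255),0,o,s)
        wire(c,im,st,[((-6,-31,131),(6,-31,131)),((-6,-19,131),(6,-19,131)),((-6,-31,131),(-6,-19,131)),((6,-31,131),(6,-19,131))],(0,255,255),0,o,s)
        cv2.imwrite("pics/s4.png",im[:600])
E
```

```text
False [ -1.21 -52.73 147.89] [-0.08 -4.08 -1.4 ] [-0.86  0.06 -0.02] 19.04 0.013
False [ -1.13 -52.89 147.01] [ 1.17 -3.3  -1.29] [-0.77 -0.13  0.  ] 19.29 0.013
[ 0.39533419 -2.87227458 -0.61686528] [0.55838768 0.09459225 0.14700162] 19.7917
```

View pics/s4.png

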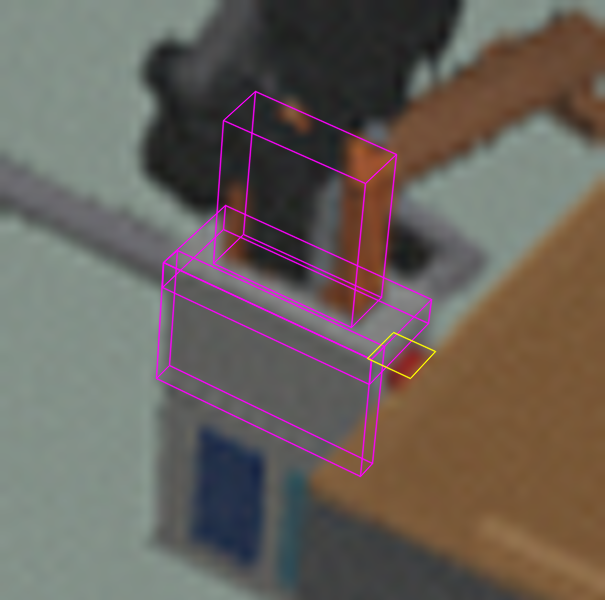

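View pics/s4raw.png

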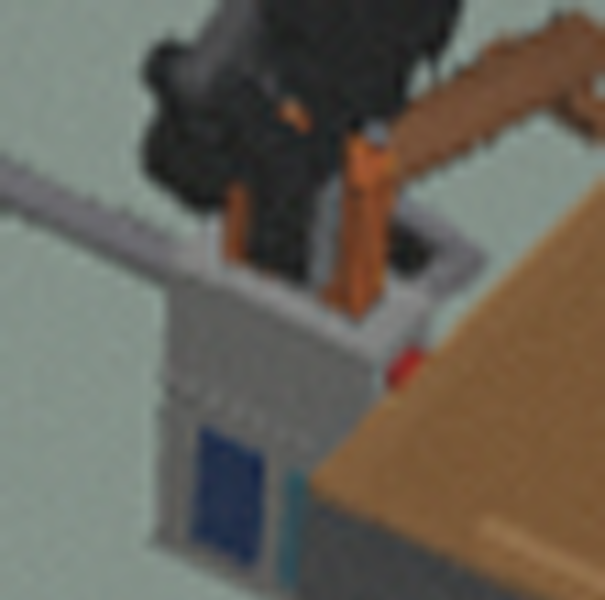

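View pics/s4f_scene.png

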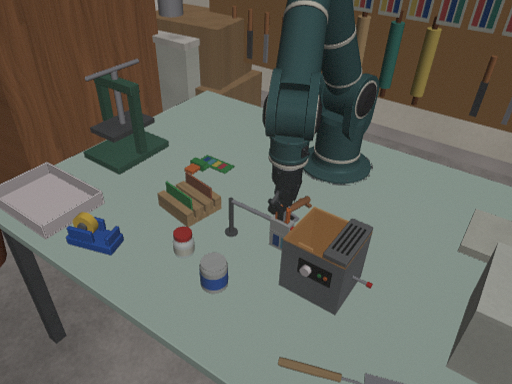

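```bash
python3 - <<'E'
from sl import *
c=r.read_camera("scene")
def cen(im):
    s=im[270:300,352:385].astype(float); m=np.clip(s[:,:,2]-np.maximum(s[:,:,1],s[:,:,0])-35,0,None); m[:, :0]=0
    y,x=np.mgrid[270:300,352:385]; return np.array([(m*x).sum(),(m*y).sum()])/m.sum(), (m>0).sum()
a=cen(cv2.imread("pics/scene0.png")); b=cen(c["image"][:,:,::-1]); print(a,b)
J=lambda y:proj(c,S((11,y,71)))[0]
print("px/mm",(J(210)-J(200))/10, "shift mm",((b[0]-a[0])@(J(210)-J(200))*10)/np.sum((J(210)-J(200))**2))
E
```

```text
(array([363.12812813, 281.45945946]), np.int64(25)) (array([368.730131  , 284.18777293]), np.int64(27))
px/mm [0.37676631 0.18456885] shift mm 14.851890195160433
```

```bash
python3 - <<'E'
from cell import r
s=r.state();print(s["time_s"],s["ft_force"],s["gripper_width"],s["eef_pos"])
r.job_done()
E
```

```text
19.9417 [-0.64689449 -3.50637174 -0.23866509] 0.013526288811819552 [0.55838279 0.09462905 0.14700481]
the job is handed in; nothing more can be done
```

I took the orange-grip carrier out of the rack's middle groove and hooked its saddle over the open part of the rail. I then slid it through the guard slot against the spring stop and handed in at 19.9 s, still gripping it at 60 N.

**Final position:**
- The stop's red knob behind the box has moved about 14.9 mm, against a target of 15 mm.
- The push-back on the wrist was about 2.9–3.5 N, against an expected 3 N.
- The front end of the saddle is within about 1 mm of the middle of the red band. This comes from the arm's position and the projected outline.
- In the last enlarged image the red shows just ahead of the saddle. The box roof hides part of the band, so the image alone does not settle it.
- The wrist carries about 2 N less of the carrier's weight than when it hung free, so the saddle rests lightly on the rail.

**Disagreement:** feeling for both sides of the rail put its centre 1.2 mm off my camera estimate, so I used the felt value. The probe on the plate side stopped with little force, so that centre is good to about 1 mm. The tongue still passed through the slot with only about 1 N of resistance.

**The rest of the scene:** everything else looks to be where it stood. I judged this by eye from the last full image and did not measure it.

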